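# Hook the channel arm into the slotted post and lock it

## Robot

A 6-joint arm with a two-finger parallel gripper is mounted at the origin on the work surface; the furniture and walls round the work are solid. World frame = base frame: x ahead of the robot, y to its left, z up, the work surface at z = 0. Lengths are in m, angles in rad, forces in N, time in s.
With the tool pointing down it reaches from about 0.3 to 0.775 m from the base axis. Payload 14.6 kg.
Tool frame: the origin (TCP) lies midway between the tips of the shut fingers; the grasp point (between the pads) lies 19 mm behind it (ctrl.tcp_to_grasp is the z of the grasp point in the tool frame, in m); z points along the fingers, y is the line along which they close (so a half turn about z gives the same grasp; the last joint's range is limited). The gripper opens to 94 mm and grips with 3 to 60 N. Pads are 16 mm wide; open, the fingers measure 119 mm over their backs; the gripper's body (75 mm by 177 mm) begins 78 mm behind the grasp point.
Start: joints at [1.075, 0.3, 1.521, -0, 1.321, -0.067], TCP at [0.229, 0.5, 0.205] pointing down, gripper open.
Joint ranges: [-3.03, 3.03], [-0.79, 2.21], [0.23, 2.52], [-1.04, 4.18], [0, 3.07], [-2.55, 2.55]. Speed limits (rad/s): [2.22, 2.22, 2.57, 3.14, 3.14, 3.14].

## Interface

Orientations are given as [roll, pitch, yaw] about the fixed x, y, z axes, in that order (R = Rz(yaw) Ry(pitch) Rx(roll)).
In Python, from station import monitor, camera, ctrl gives the robot as it stands.
- The arm moves only by the tool apply_moves, never from a script. Its argument "plan" is one flat list of numbers, 4 for each row, row after row: the shift along the tool's x, y, z in mm, then the turn about the tool's z in rad. In form: [dx, dy, dz, spin, dx, dy, dz, spin, ...]. A call has 1 to 20 rows; each row shifts and turns the commanded pose from where the row before left it, along the tool's axes as they then stand; what a row does not reach is not made up. A row lasts 1/10 s, in which the tool goes at most 50 mm and 8.59 degrees, less where a joint would pass 70% of its speed; a pose out of reach is approached as far as the arm can. A call is refused whole if a number of a shift passes 50 or a number of a turn 0.15, either way. A call with a gripper value outside its range is refused whole. "hand" is the gripper command: -1 is shut, 1 is fully open, values between are in proportion, set as the call begins (left out, the last holds). The fingers move at their own pace and stop on an object; "squeeze" is the grip in N (left out, the last holds). Time passes only in rows, so rows that do not move let the fingers close. It gives the time, the measured TCP pose, the force, the opening and the grip force at its end, in the units of the state.
- monitor.get_obs(): the state, without advancing time (a new reading comes with each control period).
- camera(name): name is "scene" or "top"; returns a dict with "image" (480x640x3 uint8, red, green, blue), "range_z" (480x640 float32, m along the optical axis (not along the pixel's ray), 0 where there is no reading), "mtx" (3x3 intrinsics, pixels), "distortion" ([k1, k2, p1, p2, k3] as OpenCV has them; the pictures are not rectified), "rvec" (rotation vector, rad) and "tvec" (3), from world to camera coordinates, as OpenCV has them. Camera axes: x right, y down, z forward; pixel columns grow to the right and rows downward; lengths in m; the calibration is good to about 2 mm. A picture is of the moment at which its call begins.
- ctrl.hand_in(): hands the job in; it is judged then, once.
The state is a dict: "time_s": time; "qpos": joint angles; "joint_vel": joint speeds; "tau": joint torques, N m; "ee_pos": TCP position; "eef_rot": TCP orientation; "force": force on the tool from outside, world axes, zero at the start; "moment": the same for the moment, N m; "grip_width": finger opening in m; "grip_force": force on a finger pad.
Only numpy, scipy, OpenCV 4.12 (cv2) and the standard library are available. Lean on these libraries where they do the work, as an engineer would, in place of code of your own. Each camera call takes 0.05 s, during which the arm holds its last target. There are 200 camera calls.

## Task

Fit the blue channel arm to the white slotted post: put both of its claws into the two slots, let them drop behind the plate, then press the arm down until it is fully home and the red catch has snapped out over it. The plate sits at a slightly different height each time, so feel for the slots and press gently, never forcing the arm or the post, and leave the carton, the meter and the tape roll where they are.

Things in the scene. Friction and masses are not known exactly. Their poses are not given: they have to be found in the camera images.
- channel_arm: Loose blue sheet-metal channel arm, 130 long, 36 wide, 0.14 to 0.23 kg, standing on its flat underside. Origin: underside, mid-line, 75 mm in front of its back face; x along the arm to its back, z up. Channel walls 46 high from x = -55 to 72: grip across the 36 mm at the origin, 28 mm up. Back plate x 71 to 75, 76 high, with a window (16 wide, z 5 to 13.5) for the catch and a flange on top.
- ch_back (a point): Lowest point of the arm's back face, on its mid-line: at (75, 0, 0) mm in the arm's frame.
- ch_pad (a point): Where to press the arm down: middle of the flat flange (22 x 36 mm) on top of the back plate, at (64, 0, 76) mm in the arm's frame; reach it from above.
- ch_claw (a point): Lower rear tip of the lower steel claw, at (85.5, 0, 12) mm in the arm's frame. Two equal claws on the mid-line, 36 mm apart in height, 5 wide, each 23 tall and 10.5 out from the back face: a neck (z 27 to 35; the upper 63 to 71) runs 6.5 mm back, then a tongue 4 mm thick hangs to 15 mm below the neck's underside.
- post: Grey foot 140 x 120 x 10 mm fixed to the bench, with an aluminium mast 158 high carrying a white slotted plate 60 wide, 5 thick, z 32 to 150, facing the robot. Origin: on the bench under the middle of the plate's front face; x from the plate's front to its back (the way the claws go in), z up. The plate is clamped by hand: plate, slots and catch sit up to 4 mm lower or higher than stated. Bears up to 60 N.
- post_home (a point): On the plate's front face, mid-line, 50 mm above the bench: where ch_back lies when the arm is home (necks on the slots' lower edges, back against the plate, x axes alike), if the plate is at mid height. The true home is up to 4 mm lower or higher; it must be felt. The point does not follow the plate's height.
- post_slot (a point): Middle of the lower edge of the lower slot in the front face at mid plate height (77 mm up; true one up to 4 mm off, point does not follow). Two slots 10 wide, 26.5 tall, 36 mm apart in height, z 77 to 103.5 and 113 to 139.5. The claws pass in with the arm 15 to 18.5 mm above its true home; let down and released there, the arm hangs on the catch about 11 mm above home.
- catch (a joint): Red sprung catch in the plate's mid-line, below the slots (57 mm above post origin at mid height), nose 4.5 mm out of the plate's front face with a ramp on top. Value in m: 0 = out, grows as it is pushed back into the plate (0.003 to 0.005 while the arm's lower edge passes). The arm needs about 8 to 16 N of pressing on its flange to pass; then the catch snaps out through the arm's window to 0 and holds it down. It also reads 0 before the arm has reached it.
- carton: Yellow carton 45 x 60 x 50 mm, to be left alone. Origin: centre of its underside.
- meter: Green and black multimeter lying flat, 150 x 70 x 38 mm, to be left alone. Origin: centre of its underside.
- roll: Roll of masking tape lying flat, 104 mm across, 25 high, to be left alone. Origin: centre of its underside.
Things that resemble listed ones, but are neither listed nor needed, are in the scene too. There is more than one size of the post; the job needs the larger.

How it is judged:
On the way:
1. both claws are through the slots, the back of the arm against the plate (x of ch_back in the frame of post between -0.0045 and 0.003 m and y of ch_back in the frame of post between -0.006 and 0.006 m and z of ch_back in the frame of post above 0.035 m and angle between the x axis of channel_arm and the x axis of post, either way round below 0.1 rad), for 0.2 s.
At the end, for the whole second after the job is handed in: The arm is home in the post: back face within 3 mm of the plate's, within 6 mm of its mid-line, underside 43 to 55.5 mm above the bench, aligned and upright within 0.08 rad, catch out (under 1.5 mm), arm at rest and let go (x of ch_back in the frame of post between -0.003 and 0.003 m and y of ch_back in the frame of post between -0.006 and 0.006 m and z of ch_back in the frame of post between 0.043 and 0.0555 m and angle between the x axis of channel_arm and the x axis of post, either way round below 0.08 rad and angle between channel_arm's own z axis and vertical below 0.08 rad and value of joint catch below 0.0015 m and linear speed of channel_arm below 0.02 m/s); the robot touches nothing.
It fails at once if the contacts on the post (with its plate and catch) add up to more than 60 N (contact force between post and anything else above 60 N).
It fails at once if the carton is shifted more than 25 mm (distance of carton from where it was at the start of the episode above 0.025 m).
It fails at once if the meter is shifted more than 25 mm (distance of meter from where it was at the start of the episode above 0.025 m).
It fails at once if the tape roll is shifted more than 25 mm (distance of roll from where it was at the start of the episode above 0.025 m).
It also fails if it takes over 61 s, if anything falls off the work surface, if the arm or the gripper's body presses on something with over 40 N, if the wrist force passes 120 N, or if a joint passes its speed limit or range.

## Working session

There is one attempt and no reset: what is moved stays moved. The work goes in short steps, Python scripts to look and compute and a tool call to move; the robot and the scene stay as the last step left them, time stands still between calls to the robot, and variables do not carry over. Pictures are saved under pics/ and viewed, at most 10 in all, crops included, and the job is handed in when it is done.

Besides the shell and the picture viewer there is one more tool, called after "Call:" as name(argument=value, ...) on one line, values as JSON. apply_moves: Moves the arm, as the interface text tells. Its arguments: {"type":"object","properties":{"plan":{"type":"array","items":{"type":"number"}},"hand":{"type":"number"},"squeeze":{"type":"number"}},"required":["plan"]}

```bash
mkdir -p pics; cat > h.py <<'E'
import numpy as np, cv2
from station import monitor, camera, ctrl
def snap(n,f):
    c=camera(n); cv2.imwrite(f'pics/{f}.png',c['image'][:,:,::-1]); np.savez(f'pics/{f}.npz',**c); return c
def load(f): return dict(np.load(f'pics/{f}.npz'))
def world(c,u,v,d=None):
    if d is None: d=float(c['range_z'][int(v),int(u)])
    p=cv2.undistortPoints(np.array([[[u,v]]],float),c['mtx'],c['distortion'])[0,0]
    R=cv2.Rodrigues(c['rvec'])[0]
    return R.T@(np.array([p[0]*d,p[1]*d,d])-c['tvec'].ravel())
def cloud(c):
    h,w=c['range_z'].shape
    g=np.stack(np.meshgrid(np.arange(w),np.arange(h)),-1).reshape(-1,1,2).astype(float)
    p=cv2.undistortPoints(g,c['mtx'],c['distortion'])[:,0]
    d=c['range_z'].reshape(-1,1)
    R=cv2.Rodrigues(c['rvec'])[0]
    return ((np.hstack([p,np.ones_like(d)])*d-c['tvec'].ravel())@R).reshape(h,w,3)
E
python3 -c "
from h import *
snap('scene','s0');snap('top','t0');print(monitor.get_obs(),ctrl.tcp_to_grasp)"
```

```text
{'time_s': 0.1, 'qpos': array([ 1.07539864e+00,  3.00417467e-01,  1.52150364e+00, -1.98341249e-05,
        1.32071459e+00, -6.65784755e-02]), 'joint_vel': array([ 0.00032374, -0.00049607, -0.00144997,  0.00016991, -0.00098171,
       -0.00156354]), 'tau': array([ 1.28199747e-03, -5.32643652e+01, -3.53290057e+01,  7.10417144e-02,
        2.34257657e-02, -1.73428418e-05]), 'ee_pos': array([0.22857362, 0.49999673, 0.20494851]), 'eef_rot': array([-3.14055064e+00, -5.02234981e-05,  2.71277833e+00]), 'force': array([ 0.08287199,  0.77566065, -0.36991926]), 'moment': array([ 0.01691622, -0.01260101,  0.01537256]), 'grip_force': 0.0, 'grip_width': 0.0943113774438545} -0.0188
```

View pics/s0.png

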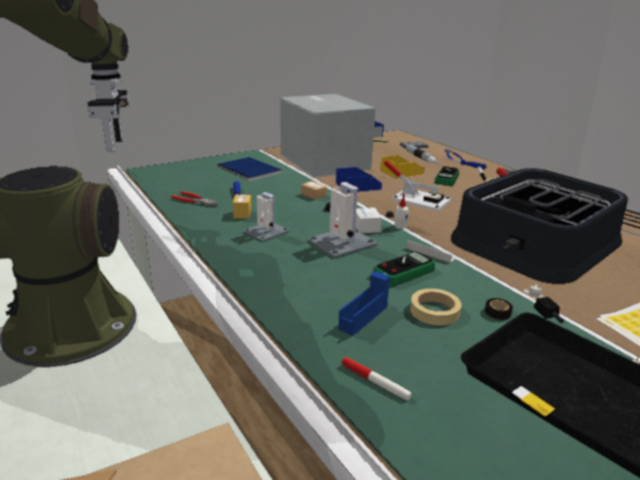

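View pics/t0.png

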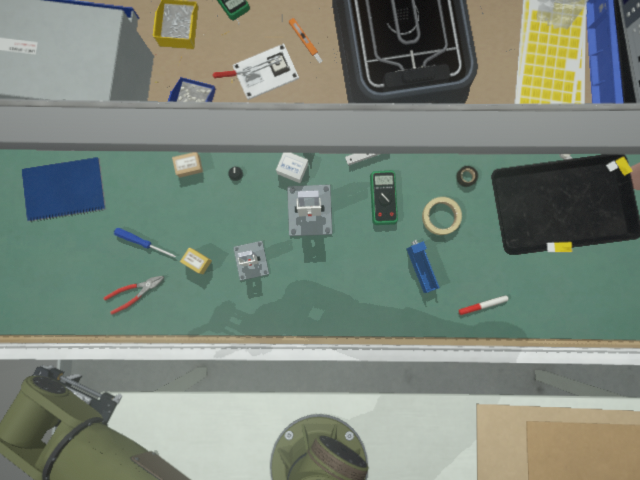

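The scene holds two slotted posts. The small one is at top (252,260) / scene (262,220), and the larger one at top (310,210) / scene (343,225). The larger one fits the job. The blue channel arm is at top (423,267) / scene (365,305), with its back plate at top (418,246). I'll confirm both in an enlarged crop and measure them.

```bash
python3 - <<'E'
from h import *
c=load('t0'); im=c['image'][:,:,::-1]
a=cv2.resize(im[170:270,260:360],(400,400),interpolation=cv2.INTER_CUBIC);b=cv2.resize(im[220:320,370:470],(400,400),interpolation=cv2.INTER_CUBIC)
cv2.imwrite('pics/crop1.png',np.hstack([a,b]))
s=load('s0');si=s['image'][:,:,::-1]
a=cv2.resize(si[170:270,290:390],(400,400),interpolation=cv2.INTER_CUBIC);b=cv2.resize(si[250:350,320:420],(400,400),interpolation=cv2.INTER_CUBIC)
cv2.imwrite('pics/crop2.png',np.hstack([a,b]))
P=cloud(c);np.set_printoptions(precision=4,suppress=True)
print('bench',P[300,300],P[130,300],P[320,200], 'mast',P[195:222:3,310])
h=c['image'].astype(int)
m=(h[:,:,2]>h[:,:,0]+40)&(h[:,:,2]>h[:,:,1]+20)
m[:, :390]=0;m[:,460:]=0;m[:225]=0;m[310:]=0
q=P[m];print(m.sum(),q.min(0),q.max(0))
for lo,hi in [(.06,.09),(.035,.055),(-.01,.02)]:
    k=q[(q[:,2]>lo)&(q[:,2]<hi)];print(lo,len(k),k.mean(0) if len(k) else '')
    if len(k)>5: print(cv2.minAreaRect((k[:,:2]*1000).astype(np.float32)))
fm=P[170:245,280:345].reshape(-1,3)
for lo,hi in [(.005,.02),(.12,.155),(.155,.17)]:
    k=fm[(fm[:,2]>lo)&(fm[:,2]<hi)];print(lo,len(k),k.mean(0),cv2.minAreaRect((k[:,:2]*1000).astype(np.float32)))
E
```

```text
bench [ 0.4291  0.0539 -0.0041] [0.6158 0.0224 0.8592] [ 0.3735  0.3241 -0.0001] mast [[ 0.689   0.026   0.1535]
 [ 0.7097  0.029   0.0124]
 [ 0.7023  0.029   0.0072]
 [ 0.6934  0.0289  0.0094]
 [ 0.6602  0.0259  0.1458]
 [ 0.4315 -0.001   1.4024]
 [ 0.658   0.0274  0.0691]
 [ 0.6601  0.0286  0.0076]
 [ 0.6513  0.0285  0.0103]]
824 [ 0.4315 -0.3224 -0.0074] [ 0.5854 -0.001   1.4024]
0.06 124 [ 0.5688 -0.2556  0.0747]
((569.2210693359375, -256.068359375), (22.146591186523438, 36.5759391784668), 20.854188919067383)
0.035 190 [ 0.512  -0.2768  0.0436]
((517.4042358398438, -276.30377197265625), (124.69567108154297, 37.65532684326172), 21.011199951171875)
-0.01 381 [ 0.5125 -0.282   0.0048]
((517.3822021484375, -281.1858825683594), (125.97122955322266, 53.23292541503906), 16.86557388305664)
0.005 1583 [0.674  0.0306 0.0096] ((686.4055786132812, 25.144702911376953), (208.90628051757812, 173.40145874023438), 0.7426562309265137)
0.12 167 [0.6714 0.0284 0.1429] ((677.8043212890625, 30.469886779785156), (43.44536209106445, 59.00967025756836), 1.4108270406723022)
0.155 107 [0.6914 0.0327 0.1582] ((690.9525756835938, 30.928546905517578), (15.790434837341309, 49.7842903137207), 1.1360214948654175)
```

View pics/crop1.png

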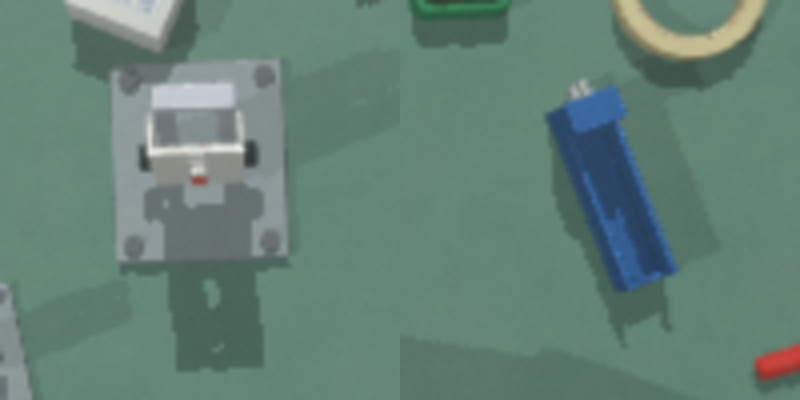

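View pics/crop2.png

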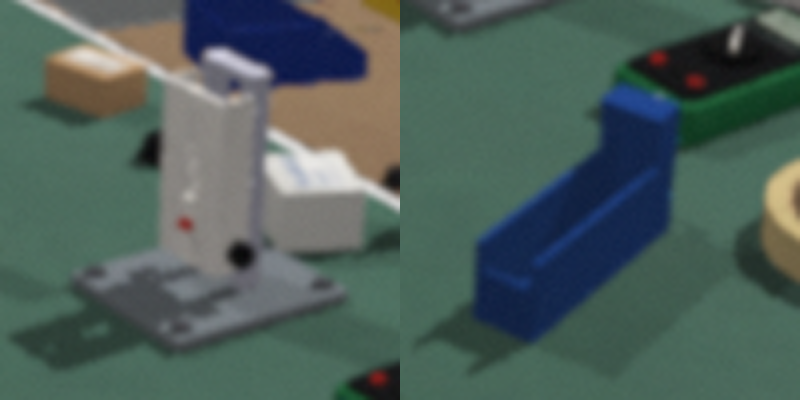

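The top crop shows the larger post: foot 140x120, white plate at crop (198,160), red catch at (198,180). It also shows the channel arm with its flange at (600,110), claws at (578,90) and front end at (645,285). The scene crop confirms a tall white plate with slots and a red catch, and a single blue arm. Next I'll refine the post pose.

```bash
python3 - <<'E'
from h import *
np.set_printoptions(precision=4,suppress=True)
s=load('s0');P=cloud(s);im=s['image'].astype(int)
R=cv2.Rodrigues(s['rvec'])[0];print('cam',-R.T@s['tvec'].ravel())
sub=P[170:260,320:370].reshape(-1,3)
k=sub[(sub[:,2]>.04)&(sub[:,2]<.145)&(np.abs(sub[:,0]-.658)<.02)&(np.abs(sub[:,1]-.03)<.045)]
# RANSAC-ish plane x=a+b y+c z
w=np.ones(len(k),bool)
for _ in range(15):
    A=np.c_[np.ones(w.sum()),k[w,1]-.03,k[w,2]-.09];co=np.linalg.lstsq(A,k[w,0],rcond=None)[0]
    r=k[:,0]-np.c_[np.ones(len(k)),k[:,1]-.03,k[:,2]-.09]@co; w=np.abs(r)<max(.0025,1.5*np.median(np.abs(r)))
print('plate plane',co,w.sum(),len(k),r[w].std(),k[w].min(0),k[w].max(0))
red=(im[:,:,0]>120)&(im[:,:,1]<90)&(im[:,:,2]<90); red[:,:320]=0;red[:,370:]=0;red[:205]=0;red[250:]=0
ys,xs=np.nonzero(red);print('catch px',xs.mean(),ys.mean(),P[red].mean(0))
t=load('t0');Q=cloud(t)
fm=Q[170:245,275:345].reshape(-1,3)
f=fm[(abs(fm[:,2]-.010)<.0035)&(abs(fm[:,0]-.68)<.09)&(abs(fm[:,1]-.03)<.075)]
print('foot',cv2.minAreaRect((f[:,:2]*1000).astype(np.float32)))
print('footpct',np.percentile(f[:,0],[.5,99.5]),np.percentile(f[:,1],[.5,99.5]))
p=fm[(fm[:,2]>.143)&(fm[:,2]<.154)&(fm[:,0]<.668)]
print('platetop',len(p),p.min(0),p.max(0),np.median(p,0))
m=fm[(fm[:,2]>.155)&(fm[:,2]<.162)];print('mast',len(m),m.min(0),m.max(0))
ov=Q[Q[:,:,2]>.3];ov=ov[ov[:,2]<1.0];print('overhead',ov.min(0),ov.max(0),np.percentile(ov,[5,95],axis=0))
# red catch in top
im=t['image'].astype(int);red=(im[:,:,0]>im[:,:,1]+50)&(im[:,:,0]>im[:,:,2]+50);red[:,:300]=0;red[:,320:]=0;red[:205]=0;red[:][225:]=0
ys,xs=np.nonzero(red);print('catch top px',xs.mean(),ys.mean(),Q[red])
E
```

```text
cam [-0.0392 -0.9595  0.5936]
plate plane [ 0.6546 -0.0569  0.0025] 533 843 0.0014122763228306765 [ 0.6504 -0.0042  0.04  ] [0.659  0.0611 0.1447]
catch px 336.0 225.71428571428572 [0.6527 0.0277 0.0548]
foot ((679.836669921875, 25.787281036376953), (138.5516815185547, 173.9741973876953), 88.24215698242188)
footpct [0.6066 0.7629] [-0.0296  0.0905]
platetop 50 [0.6569 0.0009 0.143 ] [0.6679 0.0584 0.1511] [0.6602 0.0284 0.1456]
mast 104 [0.6827 0.0061 0.1551] [0.6988 0.0559 0.162 ]
overhead [ 0.0664 -0.3586  0.3   ] [0.6478 0.5735 0.8651] [[ 0.1726 -0.2981  0.4867]
 [ 0.642   0.4873  0.8619]]
catch top px 309.0 215.0 [[0.6549 0.033  0.0556]
 [0.6544 0.0302 0.0583]
 [0.6548 0.0276 0.0563]]
```

Call:
apply_moves(plan=[0, 0, 0, 0.147, 0, 0, 0, 0.147, 0, 0, 0, 0.147, 0, 0, 0, 0.147, 0, 0, 0, 0.147, 0, 0, 0, 0.147, 0, 0, 0, 0.147, 0, 0, 0, 0.147, 0, 0, 0, 0.147, 0, 0, 0, 0.147, 0, 0, 0, 0.147, 0, 0, 0, 0.147, 0, 0, 0, 0.147, 0, 0, 0, 0.147, 0, 0, 0, 0.147, 0, 0, 0, 0.142], hand=1)

```text
time_s: 1.7
ee_pos: [0.2286, 0.5001, 0.2051]
eef_rot: [3.141, 0.001, 0.36]
force: [0.1, 0.3, -0.1]
grip_width: 0.0938
grip_force: 0.0
```

Call:
apply_moves(plan=[-1, 41, 0, 0, -1, 41, 0, 0, -1, 41, 0, 0, -1, 41, 0, 0, -1, 41, 0, 0, -1, 41, 0, 0, -1, 41, 0, 0, -1, 41, 0, 0, -1, 41, 0, 0, -1, 41, 0, 0, -1, 41, 0, 0, -1, 41, 0, 0, -1, 41, 0, 0, -1, 41, 0, 0, -1, 41, 0, 0, -1, 41, 0, 0, 0, 41, 0, 0, 0, 41, 0, 0, 0, 41, 0, 0, 0, 41, 0, 0])

```text
time_s: 3.7
ee_pos: [0.5073, -0.273, 0.2051]
eef_rot: [-3.141, 0.0, 0.366]
force: [0.6, 0.1, 0.6]
grip_width: 0.0937
grip_force: 0.0
```

```bash
cat >> h.py <<'E'
def rel(x,y,z,yaw):
    o=monitor.get_obs();w=o['eef_rot'][2];d=np.array([x,y,z])-o['ee_pos']
    c,s=np.cos(w),np.sin(w)
    print('tool dx dy dz mm',np.round([1e3*(c*d[0]+s*d[1]),1e3*(s*d[0]-c*d[1]),-1e3*d[2]],1),'spin',round((w-yaw+np.pi)%(2*np.pi)-np.pi,4),'t',o['time_s'],'F',np.round(o['force'],1),'rot',np.round(o['eef_rot'],4))
E
python3 - <<'E'
from h import *
rel(.5095,-.279,.009,.3655)
t=load('t0');Q=cloud(t)
print(np.round(Q[192:222,303:318:3,2]*1000,0))
E
```

```text
tool dx dy dz mm [-1.000e-01  6.400e+00  1.961e+02] spin 0.0001 t 3.7 F [0.6 0.1 0.6] rot [-3.1412e+00  3.0000e-04  3.6560e-01]
[[159. 160. 159. 161. 154.]
 [159. 158. 159. 158. 158.]
 [159. 161. 158. 160. 158.]
 [157. 158. 160. 152. 152.]
 [154. 152. 159. 154. 154.]
 [155. 147. 157. 153. 153.]
 [ 93.   7.  13.  12. 141.]
 [ 99.   5.   6.  12. 129.]
 [ 99.  10.  13.  13. 114.]
 [103.   9.   9.   6.  99.]
 [ 88.   7.   7.  10.  89.]
 [ 74.  13.   6.   9.  70.]
 [ 61.  11.   7.  10.  54.]
 [ 53.   8.   8.  10.  42.]
 [ 30.  13. 148. 145. 147.]
 [144. 144. 142. 146. 150.]
 [148. 146. 144. 142. 142.]
 [132. 139. 103. 125. 125.]
 [121. 115. 108. 111. 115.]
 [108. 102. 102.  99.  96.]
 [ 88.  87.  78.  83.  85.]
 [ 73.  73.  68.  71.  59.]
 [ 59.  53.  57.  56.  49.]
 [ 44.  44.  58.  37.  34.]
 [ 11.   7.  14.   9.  10.]
 [  8.  12.  10.   7.  10.]
 [ 10.  10.  13.   8.   9.]
 [ 10.   5.   5.   7.   9.]
 [  8.  12.  16.   9.   9.]
 [ 12.   5.   9.  12.   9.]]
```

Call:
apply_moves(plan=[0, 6, 10, 0, 0, 0, 30, 0, 0, 0, 30, 0, 0, 0, 30, 0, 0, 0, 30, 0, 0, 0, 25, 0, 0, 0, 15, 0, 0, 0, 15, 0, 0, 0, 11, 0, 0, 0, 0, 0, 0, 0, 0, 0])

```text
time_s: 4.8
ee_pos: [0.5095, -0.277, 0.01]
eef_rot: [3.141, -0.0, 0.366]
force: [-0.2, -1.1, 1.0]
grip_width: 0.0938
grip_force: 0.0
```

Call:
apply_moves(plan=[0, 0, 0, 0, 0, 0, 0, 0, 0, 0, 0, 0, 0, 0, 0, 0, 0, 0, 0, 0, 0, 0, 0, 0, 0, 0, 0, 0, 0, 0, 0, 0], hand=-1, squeeze=25)

```text
time_s: 5.6
ee_pos: [0.5092, -0.277, 0.0095]
eef_rot: [3.141, 0.0, 0.366]
force: [0.5, -0.1, 0.1]
grip_width: 0.0355
grip_force: 25.0
```

```bash
python3 - <<'E'
from h import *
rel(.5095,-.279,.009,.3655)
E
```

```text
tool dx dy dz mm [-0.5  2.   0.5] spin 0.0003 t 5.6 F [ 0.5 -0.1  0.1] rot [3.1414 0.     0.3658]
```

Call:
apply_moves(plan=[0, 0, -5, 0, 0, 0, -15, 0, 0, 0, -25, 0, 0, 0, -25, 0, 0, 0, -20, 0.08, 0, 0, 0, 0.08, 0, 0, 0, 0.08, 0, 0, 0, 0.076, 0, 0, 0, 0])

```text
time_s: 6.5
ee_pos: [0.5093, -0.2769, 0.1006]
eef_rot: [3.141, -0.001, 0.049]
force: [0.5, 0.2, -1.7]
grip_width: 0.0357
grip_force: 25.0
```

```bash
python3 - <<'E'
from h import *
rel(.5501,.0241,.0733,.05)
E
```

```text
tool dx dy dz mm [  55.4 -298.7   27.3] spin -0.0014 t 6.5 F [ 0.5  0.2 -1.7] rot [ 3.1411e+00 -7.0000e-04  4.8600e-02]
```

Call:
apply_moves(plan=[0, -15, 0, 0, 2, -27, 0, 0, 5, -27, 0, 0, 5, -27, 0, 0, 5, -27, 0, 0, 5, -27, 0, 0, 5, -27, 0, 0, 5, -27, 0, 0, 5, -27, 0, 0, 5, -27, 0, 0, 5, -20, 0, 0, 4, -13, 0, 0, 4, -8, 7, 0, 0, 0, 10, 0, 0, 0, 10, 0, 0, 0, 0, 0, 0, 0, 0, 0, 0, 0, 0, 0])

```text
time_s: 8.3
ee_pos: [0.5494, 0.0241, 0.0727]
eef_rot: [3.142, -0.0, 0.049]
force: [-0.1, -0.3, -2.9]
grip_width: 0.036
grip_force: 25.0
```

```bash
python3 - <<'E'
from h import *
rel(.5501,.0241,.0733,.05)
np.set_printoptions(precision=4,suppress=True)
c=snap('top','t1');s=snap('scene','s1')
im=c['image'];Q=cloud(c)
h=im.astype(int);m=(h[:,:,2]>h[:,:,0]+40)&(h[:,:,2]>h[:,:,1]+20)
q=Q[m];q=q[(abs(q[:,0]-.57)<.09)&(abs(q[:,1]-.03)<.08)]
for lo,hi in [(.125,.15),(.095,.12)]:
    k=q[(q[:,2]>lo)&(q[:,2]<hi)];print(len(k),k.mean(0),cv2.minAreaRect((k[:,:2]*1000).astype(np.float32)))
a=cv2.resize(np.ascontiguousarray(im[175:250,272:347,::-1]),(400,400),interpolation=cv2.INTER_CUBIC)
b=cv2.resize(np.ascontiguousarray(s['image'][165:265,280:380,::-1]),(400,400),interpolation=cv2.INTER_CUBIC)
cv2.imwrite('pics/crop3.png',np.hstack([a,b]))
E
```

```text
tool dx dy dz mm [ 0.7  0.  -0.6] spin -0.0007 t 8.3 F [-0.1 -0.3 -2.9] rot [ 3.1415e+00 -4.0000e-04  4.9300e-02]
37 [0.6207 0.0254 0.1378] ((620.8384399414062, 26.95843505859375), (5.667100429534912, 32.661590576171875), 0.5162355899810791)
6 [0.5246 0.0118 0.1084] ((525.297607421875, 21.485652923583984), (5.096866130828857, 33.02879333496094), 0.2790982127189636)
```

View pics/crop3.png

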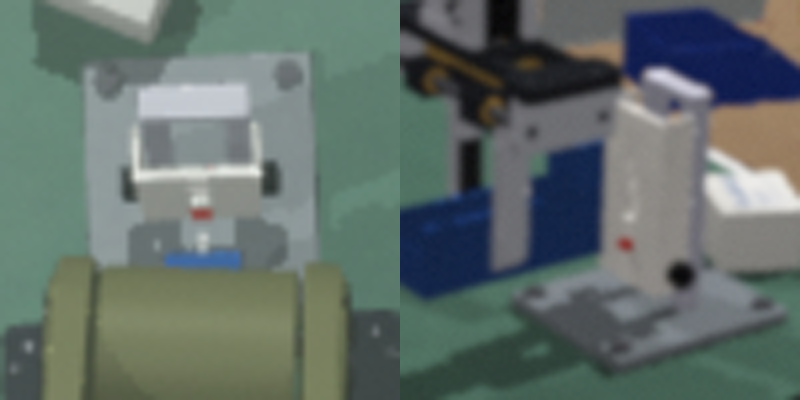

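The crop shows the claws in line with the slots and catch (claw crop x 203, catch 202, slot 201). Now I'll advance gently.

Call:
apply_moves(plan=[4, 0, 0, 0, 5, 0, 0, 0, 4, 0, 0, 0, 2, 0, 0, 0, 1, 0, 0, 0, 1, 0, 0, 0, 1, 0, 0, 0, 1, 0, 0, 0, 1, 0, 0, 0, 1, 0, 0, 0, 1, 0, 0, 0, 1, 0, 0, 0, 0, 0, 0, 0])

```text
time_s: 9.7
ee_pos: [0.5723, 0.0256, 0.0725]
eef_rot: [3.142, -0.0, 0.05]
force: [-0.1, 0.2, -2.0]
grip_width: 0.0359
grip_force: 25.0
```

Call:
apply_moves(plan=[1, 0, 0, 0, 1, 0, 0, 0, 1, 0, 0, 0, 0, 0, 0, 0])

```text
time_s: 10.1
ee_pos: [0.5753, 0.0258, 0.0724]
eef_rot: [-3.142, -0.0, 0.05]
force: [0.2, -0.3, -2.6]
grip_width: 0.0358
grip_force: 25.0
```

Call:
apply_moves(plan=[1, 0, 0, 0, 1, 0, 0, 0, 1, 0, 0, 0, 1, 0, 0, 0, 0, 0, 0, 0])

```text
time_s: 10.6
ee_pos: [0.5793, 0.026, 0.0725]
eef_rot: [3.142, -0.0, 0.05]
force: [-0.6, 0.0, -2.4]
grip_width: 0.0362
grip_force: 25.0
```

Call:
apply_moves(plan=[1, 0, 0, 0, 1, 0, 0, 0, 0, 0, 0, 0])

```text
time_s: 10.9
ee_pos: [0.5813, 0.0261, 0.0725]
eef_rot: [3.142, -0.0, 0.05]
force: [0.1, 0.5, -1.7]
grip_width: 0.0356
grip_force: 25.0
```

Call:
apply_moves(plan=[1, 0, 0, 0, 0, 0, 0, 0, 1, 0, 0, 0, 0, 0, 0, 0])

```text
time_s: 11.3
ee_pos: [0.5833, 0.0262, 0.0725]
eef_rot: [3.142, -0.0, 0.05]
force: [0.4, -0.3, -2.1]
grip_width: 0.0355
grip_force: 25.0
```

Call:
apply_moves(plan=[1, 0, 0, 0, 0, 0, 0, 0, 1, 0, 0, 0, 0, 0, 0, 0])

```text
time_s: 11.7
ee_pos: [0.5838, 0.026, 0.0722]
eef_rot: [3.141, 0.004, 0.05]
force: [-12.0, -3.2, 3.3]
grip_width: 0.0359
grip_force: 25.0
```

```bash
python3 - <<'E'
from h import *
np.set_printoptions(precision=4,suppress=True)
print(monitor.get_obs()['force'],monitor.get_obs()['ee_pos'])
s=snap('scene','s2');c=snap('top','t2')
a=cv2.resize(np.ascontiguousarray(c['image'][175:250,272:347,::-1]),(400,400),interpolation=cv2.INTER_CUBIC)
b=cv2.resize(np.ascontiguousarray(s['image'][175:255,310:390,::-1]),(400,400),interpolation=cv2.INTER_CUBIC)
cv2.imwrite('pics/crop4.png',np.hstack([a,b]))
E
```

```text
[-12.0089  -3.1658   3.271 ] [0.5838 0.026  0.0722]
```

View pics/crop4.png

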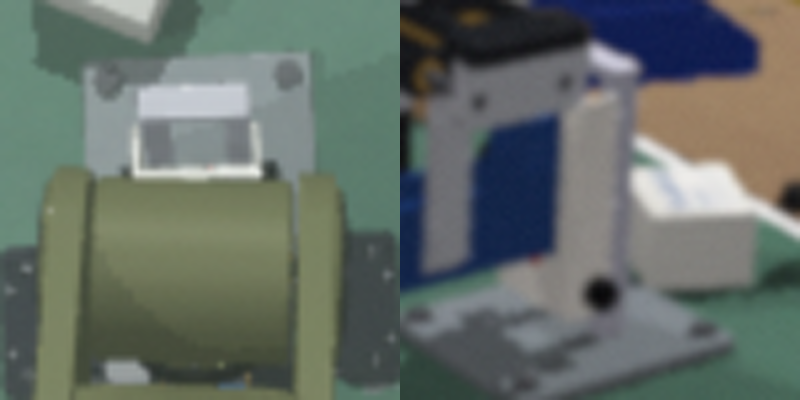

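The scene crop shows the back plate flush on the white plate around (555,180). Contact came at the back-face distance, not the claw distance, so both claws are in. I'll ease off and lower.

Call:
apply_moves(plan=[-1, 0, 0, 0, 0, 0, 0, 0, 0, 0, 1, 0, 0, 0, 1, 0, 0, 0, 1, 0, 0, 0, 0, 0, 0, 0, 0, 0])

```text
time_s: 12.5
ee_pos: [0.5838, 0.0263, 0.0692]
eef_rot: [-3.141, 0.001, 0.05]
force: [-4.9, -0.1, -1.3]
grip_width: 0.0357
grip_force: 25.0
```

Call:
apply_moves(plan=[0, 0, 1, 0, 0, 0, 0, 0, 0, 0, 1, 0, 0, 0, 0, 0])

```text
time_s: 12.9
ee_pos: [0.5838, 0.0263, 0.0674]
eef_rot: [-3.142, 0.001, 0.05]
force: [-6.4, 0.2, -0.3]
grip_width: 0.0356
grip_force: 25.0
```

Call:
apply_moves(plan=[0, 0, 1, 0, 0, 0, 0, 0])

```text
time_s: 13.1
ee_pos: [0.5838, 0.0263, 0.0666]
eef_rot: [-3.142, 0.001, 0.05]
force: [-8.3, 0.4, 3.7]
grip_width: 0.036
grip_force: 25.0
```

Call:
apply_moves(plan=[0, 0, 0, 0, 0, 0, 0, 0, 0, 0, 0, 0, 0, 0, 0, 0, 0, 0, 0, 0, 0, 0, 0, 0], hand=1)

```text
time_s: 13.7
ee_pos: [0.5842, 0.0262, 0.0665]
eef_rot: [3.142, -0.0, 0.05]
force: [-0.4, -0.5, 0.2]
grip_width: 0.0802
grip_force: 0.0
```

```bash
python3 - <<'E'
from h import *
s=snap('scene','s3');rel(.575,.026,.16,.05)
b=cv2.resize(np.ascontiguousarray(s['image'][165:265,280:380,::-1]),(500,500),interpolation=cv2.INTER_CUBIC)
cv2.imwrite('pics/crop5.png',b)
E
```

```text
tool dx dy dz mm [ -9.2  -0.2 -93.5] spin -0.0002 t 13.75 F [0.6 0.7 0.9] rot [-3.1416e+00 -1.0000e-04  4.9800e-02]
```

View pics/crop5.png

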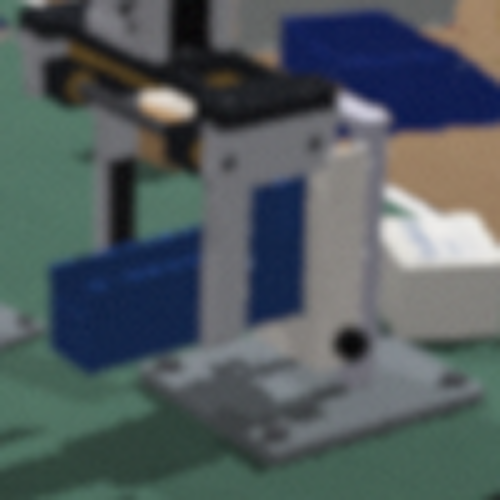

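It hangs level on the post with its back flush against the plate. I'll lift clear, shut the fingers and go over the flange.

Call:
apply_moves(plan=[0, 0, -5, 0, 0, 0, -15, 0, 0, 0, -25, 0, 0, 0, -25, 0, 0, 0, -20, 0, 0, 0, -10, 0, 0, 0, 0, 0])

```text
time_s: 14.45
ee_pos: [0.5847, 0.0262, 0.1683]
eef_rot: [3.141, -0.003, 0.05]
force: [-1.1, 0.2, 0.3]
grip_width: 0.094
grip_force: 0.0
```

Call:
apply_moves(plan=[0, 0, 0, 0, 0, 0, 0, 0, 0, 0, 0, 0, 5, 0, 0, 0, 12, 0, 0, 0, 15, 0, 0, 0, 15, 0, 0, 0, 10, 0, 0, 0, 5, 0, 0, 0, 0, 0, 0, 0, 0, 0, 0, 0], hand=-1)

```text
time_s: 15.55
ee_pos: [0.6459, 0.0293, 0.1662]
eef_rot: [-3.142, 0.0, 0.05]
force: [-0.2, -0.3, 0.0]
grip_width: 0.0091
grip_force: 0.0
```

```bash
python3 - <<'E'
from h import *
np.set_printoptions(precision=4,suppress=True)
o=monitor.get_obs();print(o['ee_pos'],o['force'],o['grip_width'])
s=snap('scene','s4')
b=cv2.resize(np.ascontiguousarray(s['image'][165:265,280:380,::-1]),(500,500),interpolation=cv2.INTER_CUBIC)
cv2.imwrite('pics/crop6.png',b)
P=cloud(s);h=s['image'].astype(int);m=(h[:,:,2]>h[:,:,0]+40)&(h[:,:,2]>h[:,:,1]+20)
q=P[m];q=q[(abs(q[:,0]-.6)<.08)&(abs(q[:,1]-.03)<.04)&(q[:,2]>.12)];print(len(q),q.min(0),q.max(0))
E
```

```text
[0.6459 0.0293 0.1662] [-0.221  -0.2564  0.0055] 0.009071031275374716
72 [0.6298 0.0081 0.1202] [0.6509 0.0471 0.1322]
```

View pics/crop6.png

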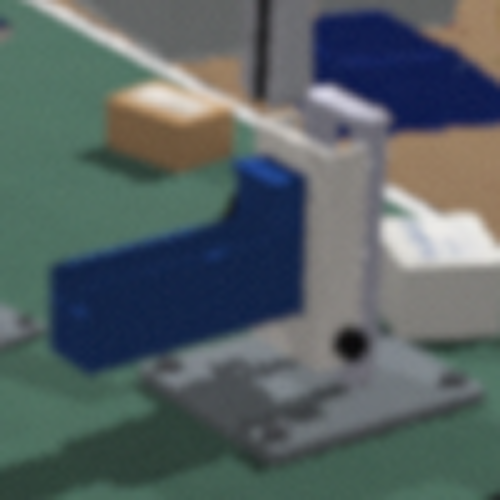

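Call:
apply_moves(plan=[-1.5, 0, 0, 0, 0, 0, 5, 0, 0, 0, 10, 0, 0, 0, 8, 0, 0, 0, 4, 0, 0, 0, 1, 0, 0, 0, 1, 0, 0, 0, 1, 0, 0, 0, 0, 0, 0, 0, 0, 0])

```text
time_s: 16.6
ee_pos: [0.6447, 0.0292, 0.1366]
eef_rot: [3.142, -0.0, 0.05]
force: [-0.4, 0.1, -0.0]
grip_width: 0.0007
grip_force: 0.0
```

Call:
apply_moves(plan=[0, 0, 1, 0, 0, 0, 1, 0, 0, 0, 0, 0])

```text
time_s: 16.9
ee_pos: [0.6446, 0.0293, 0.1343]
eef_rot: [-3.142, 0.0, 0.05]
force: [-0.4, 0.2, -0.8]
grip_width: 0.0006
grip_force: 0.0
```

Call:
apply_moves(plan=[0, 0, 1, 0, 0, 0, 0, 0])

```text
time_s: 17.1
ee_pos: [0.6446, 0.0292, 0.1333]
eef_rot: [3.142, 0.0, 0.05]
force: [-0.3, 0.0, -1.1]
grip_width: 0.0004
grip_force: 0.0
```

Call:
apply_moves(plan=[0, 0, 1, 0, 0, 0, 0, 0, 0, 0, 1, 0, 0, 0, 0, 0])

```text
time_s: 17.5
ee_pos: [0.6449, 0.0292, 0.1318]
eef_rot: [3.142, -0.001, 0.05]
force: [1.3, -1.3, 3.4]
grip_width: 0.0002
grip_force: 1.6
```

Call:
apply_moves(plan=[0, 0, 1, 0, 0, 0, 0, 0])

```text
time_s: 17.7
ee_pos: [0.6449, 0.0292, 0.1312]
eef_rot: [3.141, -0.001, 0.05]
force: [-0.2, 0.9, 5.3]
grip_width: 0.0005
grip_force: 3.2
```

Call:
apply_moves(plan=[0, 0, 1, 0, 0, 0, 1, 0, 0, 0, 0, 0])

```text
time_s: 18.0
ee_pos: [0.645, 0.0292, 0.1294]
eef_rot: [3.141, -0.002, 0.05]
force: [-0.9, 0.1, 8.3]
grip_width: 0.0004
grip_force: 3.8
```

Call:
apply_moves(plan=[0, 0, 1, 0, 0, 0, 0, 0])

```text
time_s: 18.2
ee_pos: [0.6445, 0.0292, 0.1273]
eef_rot: [3.142, 0.0, 0.05]
force: [0.1, -0.1, 0.5]
grip_width: 0.0006
grip_force: 0.0
```

Call:
apply_moves(plan=[0, 0, 1, 0, 0, 0, 0, 0])

```text
time_s: 18.4
ee_pos: [0.6444, 0.0292, 0.126]
eef_rot: [-3.142, 0.001, 0.05]
force: [-0.5, -0.4, 0.7]
grip_width: 0.0005
grip_force: 0.0
```

Call:
apply_moves(plan=[0, 0, 1, 0, 0, 0, 1, 0, 0, 0, 0, 0])

```text
time_s: 18.7
ee_pos: [0.6445, 0.0293, 0.1241]
eef_rot: [-3.142, 0.0, 0.05]
force: [1.0, 0.5, 0.5]
grip_width: 0.0007
grip_force: 0.0
```

Call:
apply_moves(plan=[0, 0, 1, 0, 0, 0, 0, 0])

```text
time_s: 18.9
ee_pos: [0.6445, 0.0292, 0.1231]
eef_rot: [3.142, 0.0, 0.05]
force: [-0.5, 0.5, -1.1]
grip_width: 0.0008
grip_force: 0.0
```

Call:
apply_moves(plan=[0, 0, 1, 0, 0, 0, 0, 0])

```text
time_s: 19.1
ee_pos: [0.6446, 0.0293, 0.1223]
eef_rot: [-3.142, 0.0, 0.05]
force: [-0.4, -0.4, 0.0]
grip_width: 0.0009
grip_force: 0.0
```

Call:
apply_moves(plan=[0, 0, 1, 0, 0, 0, 0, 0])

```text
time_s: 19.3
ee_pos: [0.6447, 0.0292, 0.122]
eef_rot: [3.142, -0.001, 0.05]
force: [-1.8, 0.6, 5.2]
grip_width: 0.0004
grip_force: 2.3
```

Call:
apply_moves(plan=[0, 0, 1, 0, 0, 0, 0, 0])

```text
time_s: 19.5
ee_pos: [0.6448, 0.0292, 0.1219]
eef_rot: [3.141, -0.001, 0.05]
force: [-4.6, -0.2, 10.7]
grip_width: 0.0003
grip_force: 5.6
```

Call:
apply_moves(plan=[0, 0, 1, 0, 0, 0, 0, 0])

```text
time_s: 19.7
ee_pos: [0.6449, 0.0293, 0.1217]
eef_rot: [3.141, -0.002, 0.05]
force: [-8.3, -0.2, 17.7]
grip_width: 0.0007
grip_force: 8.8
```

Call:
apply_moves(plan=[0, 0, 1, 0, 0, 0, 0, 0])

```text
time_s: 19.9
ee_pos: [0.6451, 0.0292, 0.1215]
eef_rot: [3.141, -0.003, 0.05]
force: [-10.6, -0.2, 23.3]
grip_width: 0.0005
grip_force: 12.0
```

Bottomed hard at 46 mm, which is about home −4 mm. I'll retreat and check.

Call:
apply_moves(plan=[0, 0, -2, 0, 0, 0, -5, 0, 0, 0, -15, 0, 0, 0, -25, 0, 0, 0, -30, 0, -10, 0, -30, 0, 0, 0, -20, 0, 0, 0, 0, 0, 0, 0, 0, 0, 0, 0, 0, 0])

```text
time_s: 20.9
ee_pos: [0.6343, 0.0288, 0.244]
eef_rot: [-3.141, 0.002, 0.05]
force: [0.6, -0.3, -0.9]
grip_width: 0.0007
grip_force: 0.0
```

```bash
python3 - <<'E'
from h import *
np.set_printoptions(precision=4,suppress=True)
s=snap('scene','s5')
b=cv2.resize(np.ascontiguousarray(s['image'][165:265,280:380,::-1]),(500,500),interpolation=cv2.INTER_CUBIC)
cv2.imwrite('pics/crop7.png',b)
for f in ('s4','s5'):
    s=load(f);P=cloud(s);h=s['image'].astype(int);m=(h[:,:,2]>h[:,:,0]+40)&(h[:,:,2]>h[:,:,1]+20)
    r=P[m];q=r[(abs(r[:,0]-.6)<.08)&(abs(r[:,1]-.03)<.04)]
    t=q[(q[:,0]>.635)&(q[:,0]<.65)];print(f,np.percentile(t[:,2],[2,98]),np.percentile(q[(q[:,0]<.56)&(q[:,1]<.022)][:,2],[2,50,98]))
print(monitor.get_obs()['ee_pos'],monitor.get_obs()['force'])
E
```

```text
s4 [0.0629 0.1318] [0.0581 0.0776 0.0989]
s5 [0.0533 0.1209] [0.0453 0.0665 0.0876]
[0.6343 0.0288 0.244 ] [ 0.0253 -0.3885  1.3549]
```

View pics/crop7.png

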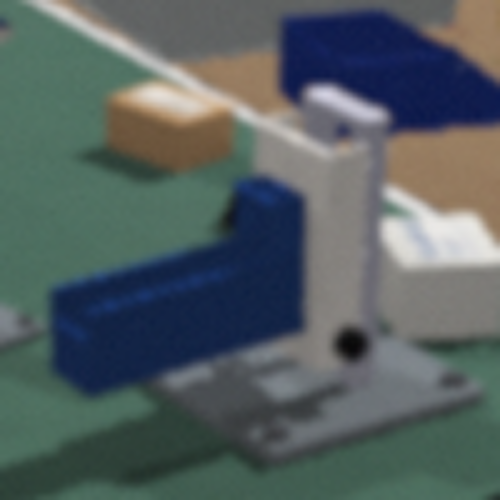

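The arm has dropped 11 mm evenly at both ends, sits level and flush, and is let go. Handing in.

```bash
python3 -c "
from station import ctrl
print(ctrl.hand_in())"
```

```text
the job is handed in; nothing more can be done
None
```

The blue channel arm is fitted to the larger post and handed in at about 21 s: both claws went into the slots, the arm dropped 11 mm to a hard stop about 46 mm above the bench, and it sits level and released. The snapped catch is inferred from the press force falling from 8 N to about zero, because the arm hides the catch from the camera; hand-in returned no verdict.

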